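# Slide sealed cups through the port of a leak-test hood with a push fork

### The arm

A 7-joint arm with a two-finger parallel gripper is mounted at the origin on a cart in front of the work surface, level with it; the furniture and walls round the work are solid. World frame = base frame: x ahead of the robot, y to its left, z up, the work surface at z = 0. Lengths are in m, angles in rad, forces in N, time in s.
With the tool pointing down it reaches from about 0.425 to 0.825 m from the base axis. Payload 3.6 kg.
Tool frame: the origin (TCP) lies at the very end of the fingers, on their centre line; the grasp point (between the pads) lies 19 mm behind it (manip.pinch_z is the z of the grasp point in the tool frame, in m); z points along the fingers, y is the line along which they close (so a half turn about z gives the same grasp; the last joint's range is limited). The gripper opens to 93 mm and grips with 3 to 60 N. Pads are 15 mm wide; open, the fingers measure 128 mm over their backs; the gripper's body (75 mm by 188 mm) begins 65 mm behind the grasp point.
Start: joints at [-1.355, 0.615, -0.013, 1.423, 0.008, 1.103, -0.04], TCP at [0.156, 0.631, 0.219] pointing down, gripper open.
Joint ranges: [-3.12, 3.12], [-0.3, 2.06], [-1.34, 1.32], [0.26, 2.42], [-1.36, 4.5], [0.01, 1.98], [-2.84, 2.84]. Speed limits (rad/s): [2.79, 2.79, 3.14, 3.14, 3.14, 3.14, 3.14].

### API

Orientations are given as a rotation vector (axis times angle).
In Python, from station import manip gives the robot as it stands. The module is installed in compiled form; this text tells all that it offers.
- The arm moves only by the tool step_arm, never from a script. Its arguments are lists of equal length, an entry for each row: "jaw": the opening in per cent of the stroke, from 0 (shut) to 100 (fully open); "travel": the shift along the tool's x, y, z in units of 200 mm (1.0 is 200 mm), a list of three; "roll": the turn about the tool's z in units of 180 degrees (1.0 is 180 degrees). A call has 1 to 5 rows; each row is the pose to reach, as a shift and turn from the pose commanded when the call began, along the tool's axes at that moment, turning the shorter way round; what a row does not reach only later rows make up. A row lasts 1/8 s, in which the tool goes at most 62.5 mm and 10.7 degrees, less where a joint would pass 70% of its speed; a pose out of reach is approached as far as the arm can. A call with a number of a shift or a turn outside -1 to 1 is refused whole. A call with a gripper value outside its range is refused whole. The fingers move at their own pace and stop on an object; "newtons" is the grip in N (left out, the last holds). Time passes only in rows, so rows that repeat a pose let the fingers close. It gives the time, the measured TCP pose, the force, the opening and the grip force at its end, in the units of the state.
- manip.get_state(): the state, without advancing time (a new reading comes with each control period).
- manip.grab_frame(name): name is "scene" or "top" or "wrist"; returns a dict with "pixels" (384x512x3 uint8, blue, green, red), "fx", "fy", "cx", "cy" (pixels), "R" (3x3) and "t" (3): a world point X has camera coordinates R X + t; the wrist camera has in their place "T_tool_cam" (4x4, takes a point from camera to tool coordinates, whose origin is the TCP and whose axes are the flange's). Camera axes: x right, y down, z forward; pixel columns grow to the right and rows downward; lengths in m; the calibration is good to about 2 mm. A picture is of the moment at which its call begins: read the wrist's pose just before it. There is no depth.
- manip.finish_job(): hands the job in; it is judged then, once.
The state is a dict: "time_s": time; "joint_positions": joint angles; "qvel": joint speeds; "tau": joint torques, N m; "tcp_pos": TCP position; "tool_rot": TCP orientation; "force": force on the tool from outside, world axes, zero at the start; "wrist_torque": the same for the moment, N m; "opening": opening from 0.0 (shut) to 1.0 (fully open); "grasp_force": force on a finger pad.
Only numpy, scipy, OpenCV 4.12 (cv2) and the standard library are available. Lean on these libraries where they do the work, as an engineer would, in place of code of your own. Each camera call takes 0.05 s, during which the arm holds its last target. There are 200 camera calls.

### The job

Slide the two sealed sample cups that stand in front of the clear leak-test hood across the worktop and in through its port until both stand upright and entirely inside; the push fork on the worktop is there to reach through the port. Keep the cups standing on the worktop all the way, let nothing touch the rim of the port, and do not disturb the spring, the coil and the knurled nut. At the end the fork stands upright on the worktop, all of it outside the hood and a few centimetres back from the port.

Things in the scene. Friction and masses are not known exactly. Their poses are not given: they have to be found in the camera images.
- hood: leak-test hood: fixed box of clear plastic panels with aluminium posts and foot flanges (266 mm wide over these), 200 deep, 111 high (a brass stub on the roof reaches 136), open below: its floor is the worktop. Origin: on the worktop in the middle of the port, in the plane of the front. y points horizontally into the hood, x along its front, z up. Inside: x -115 to 115, y 6 to 195 mm, 104 high
- port (a point): middle of the port opening, 37 mm above the hood's origin, same axes. The opening is 88 mm wide (x) and 74 mm high and begins at the worktop (no sill)
- port_frame: the aluminium rim of the port, not to be touched: two jambs and a lintel, 17 mm wide, standing from 2 mm before to 6 mm behind the hood's front plane (y -2 to 6 mm); origin and axes as the hood's; fixed to it
- push_fork: push fork, loose, 0.28 kg, standing on the worktop; origin under its grip post's axis, x = pushing direction, z up. Base plate under the post 62 (x) x 40 (y) x 10 mm. A bar 14 mm wide, 10 to 22 mm high, runs in +x to an upright V of two 6 mm plates, 0 to 34 mm high, open to +x: inner faces meet at x = 132 mm, each at 50 degrees to x, and end at x = 156; V 66 mm wide overall
- fork_grip (a point): where to grasp the fork: on the axis of its grip post, 85 mm above its underside, same axes. Post: black, upright, 22 x 22 mm square (sides parallel to x and y), 10 to 100 mm high. A cup pushed by the V seats with its axis 171 mm ahead (+x) of the post's axis, and stays in the V while it is moved within about 30 degrees of +x
- fork_front (a point): middle of the front end of the push fork's V, 156 mm ahead of the grip post's axis, 17 mm above the fork's underside
- cup_a_center (a point): centre (half-way up) of a sealed sample cup: 57 mm high, tapered, 68 mm across at its lid, narrower below, standing on the worktop, 0.06 to 0.13 kg; z up. It starts as the cup nearer the port
- cup_b_center (a point): the same for the second cup, identical to the first, which starts farther from the port
- die_spring: bystander: coil spring standing upright, 23 mm across, 53 mm high; origin under its centre, z up
- coil_block: bystander: black and grey solenoid coil, 42 x 52 mm, 45 mm high; origin under its centre, z up
- spare_nut: bystander: knurled nut lying flat, 40 mm across, 22 mm high; origin under its centre, z up
- chute: origin on the worktop 178 mm beyond its near end, axes as the world's: fixed sheet-metal chute behind the work, in the way of a carried fork: 136 mm wide (world y -40 to 97 mm), from world x 612 mm away from the robot, its trough 64 to 148 mm above the worktop on two legs (their 3 mm feet begin at x 620). Farther back, beyond x 660 and y 90 to 320 mm, a console overhangs from 360 mm height
Not all that is in view belongs to the job. What is shaped like the part that bears cup_a_center but blue is not meant.

How it is judged:
At the end, for the whole second after the job is handed in: Both cups stand upright (within 0.15 rad) on the worktop, wholly behind the port frame inside the hood; the fork stands upright on the worktop with its front end and its grip post at least 20 mm in front of the plane of the port; all released and at rest (y of cup_a_center in the frame of port between 0.041 and 0.18 m and x of cup_a_center in the frame of port between -0.1 and 0.1 m and y of cup_b_center in the frame of port between 0.041 and 0.18 m and x of cup_b_center in the frame of port between -0.1 and 0.1 m and angle between each of cup_a_center, cup_b_center, fork_grip's own z axis and vertical below 0.15 rad and height (world z) of each of cup_a_center, cup_b_center below 0.035 m and y of each of fork_front, fork_grip in the frame of port below -0.02 m and height (world z) of fork_grip between 0.078 and 0.092 m); the robot touches nothing.
It fails at once if anything presses on the rim of the port (over 0.5 N) (contact force between port_frame and anything else above 0.5 N).
It fails at once if a cup is lifted by more than 15 mm or tipped by more than 0.4 rad (height (world z) of any of cup_a_center, cup_b_center above 0.0435 m or angle between any of cup_a_center, cup_b_center's own z axis and vertical above 0.4 rad).
It fails at once if the spring, the coil or the nut is shifted by more than 15 mm or tipped over (distance of any of die_spring, coil_block, spare_nut from where it was at the start of the episode above 0.015 m or angle between any of die_spring, coil_block, spare_nut's own z axis and vertical above 0.5 rad).
It also fails if it takes over 72 s, if anything falls off the work surface, if the arm or the gripper's body presses on something with over 40 N, if the wrist force passes 120 N, or if a joint passes its speed limit or range.

## Working session

There is one attempt and no reset: what is moved stays moved. The work goes in short steps, Python scripts to look and compute and a tool call to move; the robot and the scene stay as the last step left them, time stands still between calls to the robot, and variables do not carry over. Pictures are saved under pics/ and viewed, at most 10 in all, crops included, and the job is handed in when it is done.

Besides the shell and the picture viewer there is one more tool, called after "Request:" in YAML: its name, and indented under it one key for each argument. step_arm: Moves the arm, as the interface text tells. Its arguments: {"type":"object","properties":{"jaw":{"type":"array","items":{"type":"number"}},"travel":{"type":"array","items":{"type":"array","items":{"type":"number"}}},"roll":{"type":"array","items":{"type":"number"}},"newtons":{"type":"number"}},"required":["jaw","travel","roll"]}

```bash
mkdir -p pics
cat > h.py <<'E'
import numpy as np, cv2
from station import manip
def save(n,name):
    f=manip.grab_frame(n); cv2.imwrite(f'pics/{name}.png',f['pixels']); return f
def ray(f,u,v,z):
    R=np.array(f['R']);t=np.array(f['t']);c=-R.T@t
    d=R.T@np.array([(u-f['cx'])/f['fx'],(v-f['cy'])/f['fy'],1]); return c+d*(z-c[2])/d[2]
def proj(f,X):
    p=np.array(f['R'])@np.array(X)+np.array(f['t']); return p[:2]/p[2]*[f['fx'],f['fy']]+[f['cx'],f['cy']]
E
python3 - <<'E'
from h import *
s=manip.get_state();print(s)
for n in('scene','top'):
    f=save(n,n+'1');print(n,-np.array(f['R']).T@f['t'],f['fx'],f['cx'],f['cy'])
a=cv2.imread('pics/scene1.png');b=cv2.imread('pics/top1.png')
cv2.imwrite('pics/top1b.png',cv2.resize(b,(800,600)));cv2.imwrite('pics/scene1b.png',cv2.resize(a,(800,600)))
E
```

```text
{'time_s': 0.0, 'joint_positions': array([-1.35452279,  0.61589091, -0.01259954,  1.42485995,  0.00811905,
        1.10339732, -0.04039397]), 'qvel': array([-0.00103603, -0.00174605,  0.0009871 , -0.00098441,  0.00110012,
       -0.00026785,  0.00117166]), 'tau': array([ 4.14545650e-05, -4.58920670e+01,  2.09089201e-01, -1.65750504e+01,
       -6.11236878e-02,  2.02586164e-02,  2.23609109e-04]), 'tcp_pos': array([0.15607591, 0.63018452, 0.21751251]), 'tool_rot': array([-0.38027773, -3.11824604,  0.00391608]), 'force': array([-0.42346814, -0.24014684, -0.3033546 ]), 'wrist_torque': array([-0.0066045 ,  0.03929687,  0.02667345]), 'grasp_force': 0.0, 'opening': 1.0054124669094542}
scene [-0.34157576 -0.76804079  1.26433241] 443.52856429913027 261.9388285681007 193.89305443571587
top [0.28370499 0.17185173 1.49128271] 412.1406234109238 254.41618416114588 193.52865683722612
```

View pics/top1b.png

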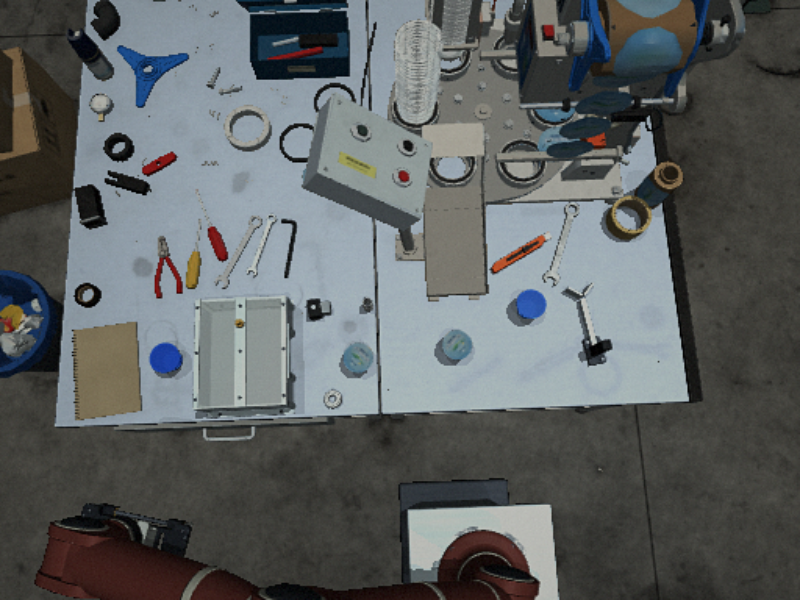

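View pics/scene1b.png

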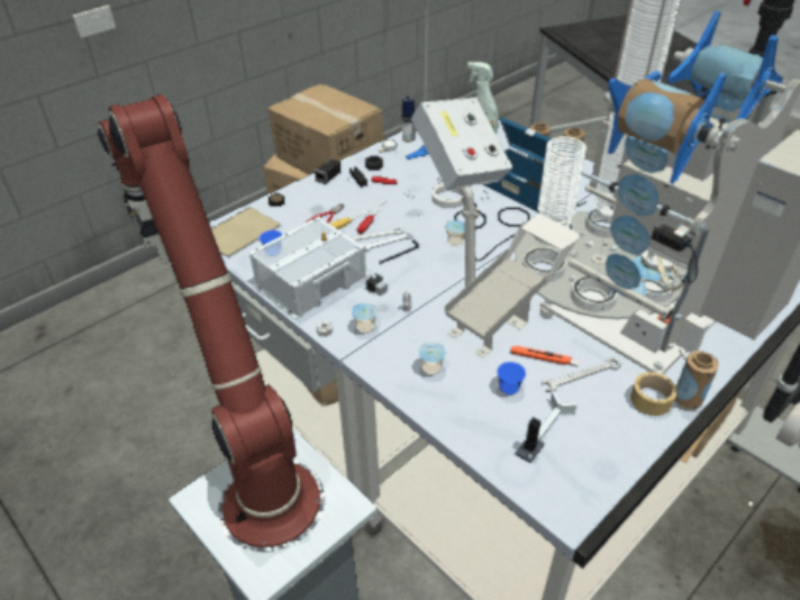

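Run:
```python
from h import *
a=cv2.imread('pics/scene1.png');b=cv2.imread('pics/top1.png')
c1=cv2.resize(b[180:275,118:394],None,fx=2.9,fy=2.9,interpolation=3)
c2=cv2.resize(a[135:300,155:395],None,fx=1.95,fy=1.95,interpolation=3)
c=np.zeros((600,800,3),np.uint8);c[:c1.shape[0],:800]=c1[:,:800];c[276:276+c2.shape[0],:c2.shape[1]]=c2[:324]
cv2.imwrite('pics/c1.png',c)
f=manip.grab_frame('top');g=lambda u,v,z:print((u,v),ray(f,u*.64,v*.64,z).round(3))
g(193,409,.0);g(291,411,.0);g(357,356,.057);g(455,344,.057);g(597,345,.1);g(530,302,.057);g(333,398,.022);g(367,303,.053);g(319,308,.045);g(581,291,.034)
print(c1.shape,c2.shape)
```

```text
(193, 409) [0.387 0.641 0.   ]
(291, 411) [0.373 0.416 0.   ]
(357, 356) [0.485 0.259 0.057]
(455, 344) [0.504 0.038 0.057]
(597, 345) [ 0.482 -0.267  0.1  ]
(530, 302) [ 0.593 -0.139  0.057]
(333, 398) [0.397 0.318 0.022]
(367, 303) [0.607 0.233 0.053]
(319, 308) [0.602 0.344 0.045]
(581, 291) [ 0.62  -0.265  0.034]
(276, 800, 3) (322, 468, 3)
```

View pics/c1.png

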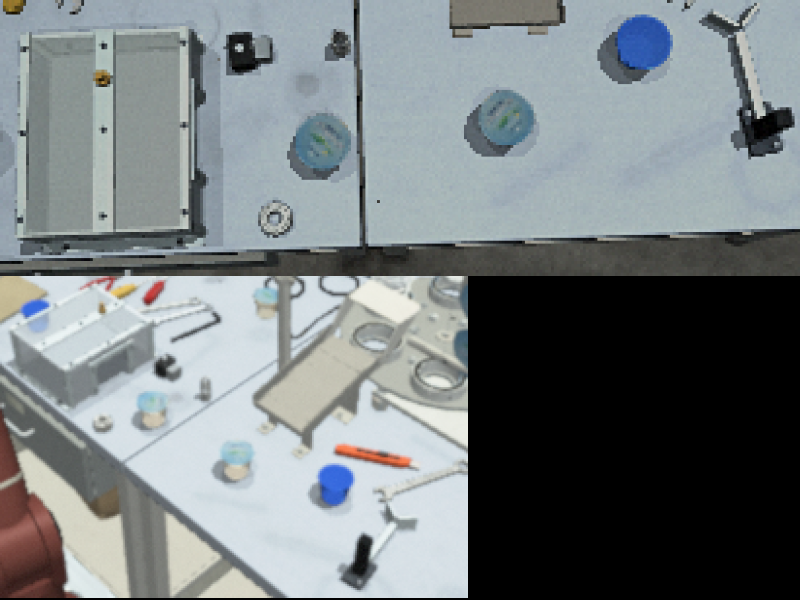

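```bash
cat >> h.py <<'E'
from scipy.spatial.transform import Rotation as Ro
def go(x,y,z,clos=None,half=True):
    """print travel/roll to reach world xyz with tool y-axis heading clos (deg)"""
    s=manip.get_state();R=Ro.from_rotvec(s['tool_rot']);d=R.inv().apply(np.array([x,y,z])-s['tcp_pos'])/.2
    ty=R.apply([0,1,0]);h=np.degrees(np.arctan2(ty[1],ty[0]));r=0
    if clos is not None:
        r=-(clos-h)  # tool z down: positive roll turns clockwise seen from above
        if half: r=(r+90)%180-90
        r/=180
    print('t',round(s['time_s'],2),'tcp',s['tcp_pos'].round(4),'yhead',h.round(1),'q',s['joint_positions'].round(2),'TRAVEL',d.round(3),'ROLL',round(r,4))
def wcam():
    s=manip.get_state();f=dict(manip.grab_frame('wrist'));T=np.eye(4);T[:3,:3]=Ro.from_rotvec(s['tool_rot']).as_matrix();T[:3,3]=s['tcp_pos']
    M=np.linalg.inv(T@np.array(f['T_tool_cam']));f['R']=M[:3,:3];f['t']=M[:3,3];return f
E
python3 - <<'E'
from h import *
f=manip.grab_frame('top');
def g(u,v,z): print((u,v),ray(f,118+u/2.9,180+v/2.9,z).round(3))
for u,v in((22,32),(200,30),(191,236),(18,238)):g(u,v,.111)
for v in (92,177):g(200,v,.085)
g(740,30,.034);g(765,150,.0)
go(.42,.34,.32,90);go(.5,.0,.32,0);go(.47,-.267,.32,0)
f=wcam();print(f['T_tool_cam'],f['fx'])
E
```

```text
(22, 32) [0.62  0.606 0.111]
(200, 30) [0.613 0.395 0.111]
(191, 236) [0.372 0.406 0.111]
(18, 238) [0.378 0.603 0.111]
(200, 92) [0.543 0.399 0.085]
(200, 177) [0.442 0.4   0.085]
(740, 30) [ 0.604 -0.268  0.034]
(765, 150) [ 0.457 -0.294  0.   ]
t 0.2 tcp [0.1561 0.6305 0.218 ] yhead 76.1 q [-1.35  0.62 -0.01  1.42  0.01  1.1  -0.04] TRAVEL [-1.63  -1.093 -0.509] ROLL -0.0773
t 0.2 tcp [0.1561 0.6305 0.218 ] yhead 76.1 q [-1.35  0.62 -0.01  1.42  0.01  1.1  -0.04] TRAVEL [-2.427 -2.647 -0.506] ROLL 0.4227
t 0.2 tcp [0.1561 0.6305 0.218 ] yhead 76.1 q [-1.35  0.62 -0.01  1.42  0.01  1.1  -0.04] TRAVEL [-2.602 -3.979 -0.504] ROLL 0.4227
[[ 1.43663519e-05 -9.63665531e-01 -2.67111856e-01  7.39749274e-02]
 [ 9.99999843e-01  1.63239897e-04 -5.35140275e-04 -4.64299234e-04]
 [ 5.59299549e-04 -2.67111807e-01  9.63665383e-01 -1.66100099e-01]
 [ 0.00000000e+00  0.00000000e+00  0.00000000e+00  1.00000000e+00]] 307.58633040512717
```

Request:
step_arm:
  jaw: [100,100,100,100]
  travel:
    - [-0.82,-0.55,-0.4]
    - [-0.82,-0.55,-0.4]
    - [-0.82,-0.55,-0.4]
    - [-0.82,-0.55,-0.4]
  roll: [0,0,0,0]

```text
time_s: 0.75
tcp_pos: [0.293, 0.4818, 0.3005]
tool_rot: [0.39, 3.114, 0.002]
force: [-0.8, 0.4, 0.1]
opening: 1.003
grasp_force: 0.0
```

Request:
step_arm:
  jaw: [100,100,100,100,100]
  travel:
    - [-0.82,-0.55,-0.1]
    - [-0.82,-0.55,-0.1]
    - [-0.82,-0.55,-0.1]
    - [-0.82,-0.55,-0.1]
    - [-0.82,-0.55,-0.1]
  roll: [0,0,0,0,0]

```text
time_s: 1.38
tcp_pos: [0.4218, 0.3383, 0.3186]
tool_rot: [-0.383, -3.118, -0.001]
force: [-0.2, 0.0, 0.9]
opening: 1.001
grasp_force: 0.0
```

Run:
```python
from h import *
import pickle
f=wcam();pickle.dump(f,open('w1.pkl','wb'));im=cv2.resize(f['pixels'],(800,600));cv2.imwrite('pics/w1.png',im)
go(.48,.0,.32,None);go(.47,-.267,.32,None)
```

```text
t 1.43 tcp [0.4206 0.3397 0.3184] yhead 76.2 q [-0.76  0.36  0.05  1.58 -0.02  1.2   0.63] TRAVEL [-0.694 -1.579 -0.01 ] ROLL 0
t 1.43 tcp [0.4206 0.3397 0.3184] yhead 76.2 q [-0.76  0.36  0.05  1.58 -0.02  1.2   0.63] TRAVEL [-0.964 -2.887 -0.011] ROLL 0
```

View pics/w1.png

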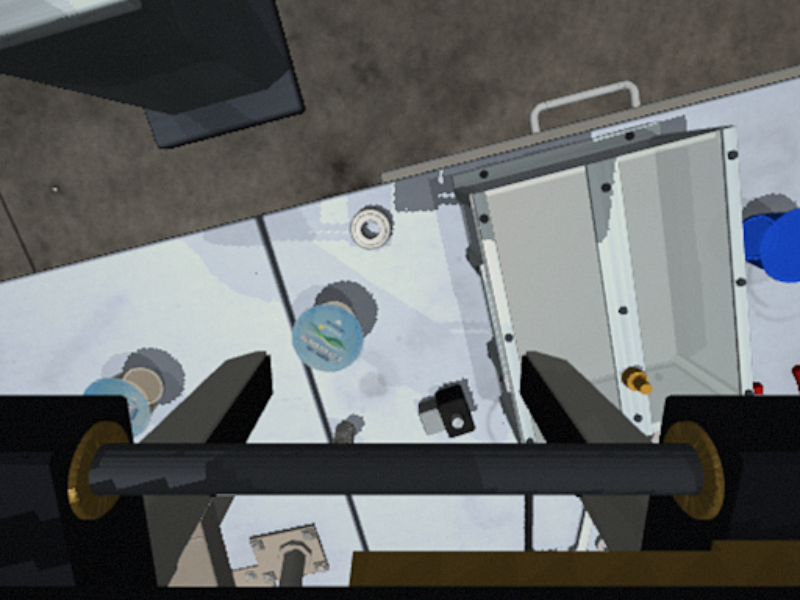

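Run:
```python
from h import *
import pickle
f=pickle.load(open('w1.pkl','rb'))
for n,u,v,z in(('roofcorner',471,190,.111),('scr',484,218,.113),('scr',508,337,.113),('back',722,128,.111),('backlow',742,360,.111),('jamb1',470,255,.08),('jamb2',491,355,.08),('A',328,336,.057),('nut',371,228,.022),('spring',348,430,.053),('coil',448,410,.045),('B',118,405,.057)):
  print(n,ray(f,u*.64,v*.64,z).round(4))
```

```text
roofcorner [0.3791 0.4074 0.111 ]
scr [0.4018 0.4126 0.113 ]
scr [0.5014 0.4129 0.113 ]
back [0.3801 0.595  0.111 ]
backlow [0.5694 0.5991 0.111 ]
jamb1 [0.4341 0.4    0.08  ]
jamb2 [0.528 0.4   0.08 ]
A [0.4822 0.2572 0.057 ]
nut [0.3976 0.3196 0.022 ]
spring [0.5846 0.2479 0.053 ]
coil [0.5915 0.3503 0.045 ]
B [0.5013 0.0371 0.057 ]
```

Request:
step_arm:
  jaw: [100,100,100,100,100]
  travel:
    - [-0.4,-0.8,0]
    - [-0.4,-0.8,0]
    - [-0.4,-0.8,0]
    - [-0.4,-0.8,0]
    - [-0.4,-0.8,0]
  roll: [0,0,0,0,0]

```text
time_s: 2.05
tcp_pos: [0.46, 0.1668, 0.3185]
tool_rot: [-0.373, -3.118, -0.002]
force: [-0.0, 0.8, -0.2]
opening: 1.001
grasp_force: 0.0
```

Request:
step_arm:
  jaw: [100,100,100,100,100]
  travel:
    - [-0.3,-0.9,0]
    - [-0.3,-0.9,0]
    - [-0.3,-0.9,0]
    - [-0.3,-0.9,0]
    - [-0.3,-0.9,0]
  roll: [0,0,0,0,0]

```text
time_s: 2.68
tcp_pos: [0.4762, -0.0223, 0.3184]
tool_rot: [-0.374, -3.119, -0.002]
force: [0.1, 0.2, -0.1]
opening: 0.999
grasp_force: 0.0
```

Request:
step_arm:
  jaw: [100,100,100,100,100]
  travel:
    - [-0.0,-0.6,0]
    - [-0.0,-0.6,0]
    - [-0.0,-0.6,0]
    - [-0.0,-0.6,0]
    - [-0.0,-0.6,0]
  roll: [0,0,0,0,0]

```text
time_s: 3.3
tcp_pos: [0.448, -0.1386, 0.3184]
tool_rot: [-0.371, -3.119, -0.002]
force: [0.1, -0.4, 0.2]
opening: 0.999
grasp_force: 0.0
```

Run:
```python
from h import *
import pickle
f=wcam();pickle.dump(f,open('w2.pkl','wb'));im=cv2.resize(f['pixels'],(800,600));cv2.imwrite('pics/w2.png',im)
go(.48,-.267,.32,None)
```

```text
t 3.35 tcp [ 0.4479 -0.1391  0.3185] yhead 76.4 q [ 0.03  0.24  0.28  1.76 -0.07  1.15  1.67] TRAVEL [-0.307 -0.584 -0.008] ROLL 0
```

View pics/w2.png

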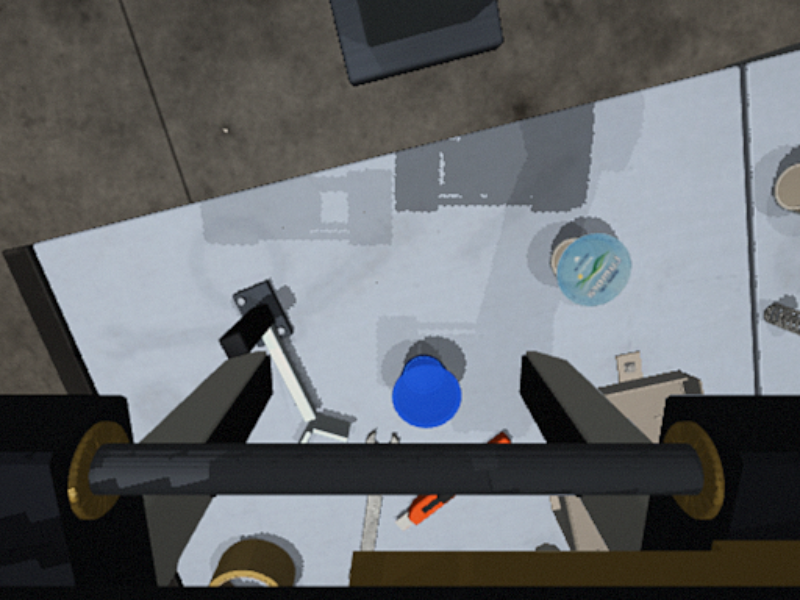

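Run:
```python
from h import *
import pickle
f=pickle.load(open('w2.pkl','rb'))
for n,u,v,z in(('c1',233,296,.01),('c2',269,280,.01),('c3',292,329,.01),('posttop',233,345,.1),('postbase',263,313,.01),('bar1',269,335,.022),('bar2',312,414,.022),('apex',313,420,.022),('B',593,269,.057),('blue',427,392,.057)):
  print(n,ray(f,u*.64,v*.64,z).round(4))
go(.48,-.267,.2,None)
```

```text
c1 [ 0.4592 -0.3123  0.01  ]
c2 [ 0.4518 -0.2715  0.01  ]
c3 [ 0.5074 -0.2641  0.01  ]
posttop [ 0.4845 -0.2901  0.1   ]
postbase [ 0.4837 -0.2881  0.01  ]
bar1 [ 0.5047 -0.2851  0.022 ]
bar2 [ 0.6008 -0.2675  0.022 ]
apex [ 0.6079 -0.2685  0.022 ]
B [0.5035 0.0318 0.057 ]
blue [ 0.5873 -0.141   0.057 ]
t 3.35 tcp [ 0.4479 -0.1391  0.3185] yhead 76.4 q [ 0.03  0.24  0.28  1.76 -0.07  1.15  1.67] TRAVEL [-0.307 -0.584  0.592] ROLL 0
```

Run:
```python
from h import *
go(.484,-.289,.2,10.3)
```

```text
t 3.35 tcp [ 0.4479 -0.1391  0.3185] yhead 76.4 q [ 0.03  0.24  0.28  1.76 -0.07  1.15  1.67] TRAVEL [-0.352 -0.687  0.592] ROLL 0.3671
```

Request:
step_arm:
  jaw: [100,100,100,100,100]
  travel:
    - [-0.352,-0.687,0.4]
    - [-0.352,-0.687,0.4]
    - [-0.352,-0.687,0.4]
    - [-0.352,-0.687,0.4]
    - [-0.352,-0.687,0.4]
  roll: [0.05,0.11,0.17,0.23,0.29]

```text
time_s: 3.98
tcp_pos: [0.4831, -0.291, 0.2377]
tool_rot: [-1.714, -2.631, -0.0]
force: [-0.8, -0.3, -0.6]
opening: 0.997
grasp_force: 0.0
```

Request:
step_arm:
  jaw: [100,100,100]
  travel:
    - [0,0,0.192]
    - [0,0,0.192]
    - [0,0,0.192]
  roll: [0.06,0.077,0.077]

```text
time_s: 4.35
tcp_pos: [0.4833, -0.2904, 0.1997]
tool_rot: [-2.009, -2.414, -0.0]
force: [-0.2, 0.2, 0.1]
opening: 1.002
grasp_force: 0.0
```

Run:
```python
from h import *
import pickle
go(.484,-.289,.066,10.3)
f=wcam();pickle.dump(f,open('w3.pkl','wb'));im=cv2.resize(f['pixels'],(800,600))
for p in((.484,-.289,.1),(.484,-.289,.01)):print(proj(f,p)/.64)
cv2.imwrite('pics/w3.png',im)
```

```text
t 4.35 tcp [ 0.4833 -0.2904  0.1997] yhead 10.5 q [ 0.14  0.55  0.57  1.72 -0.35  0.98  1.03] TRAVEL [0.006 0.005 0.668] ROLL 0.0009
[397.55940972 299.114217  ]
[397.08017042 267.85609104]
```

View pics/w3.png

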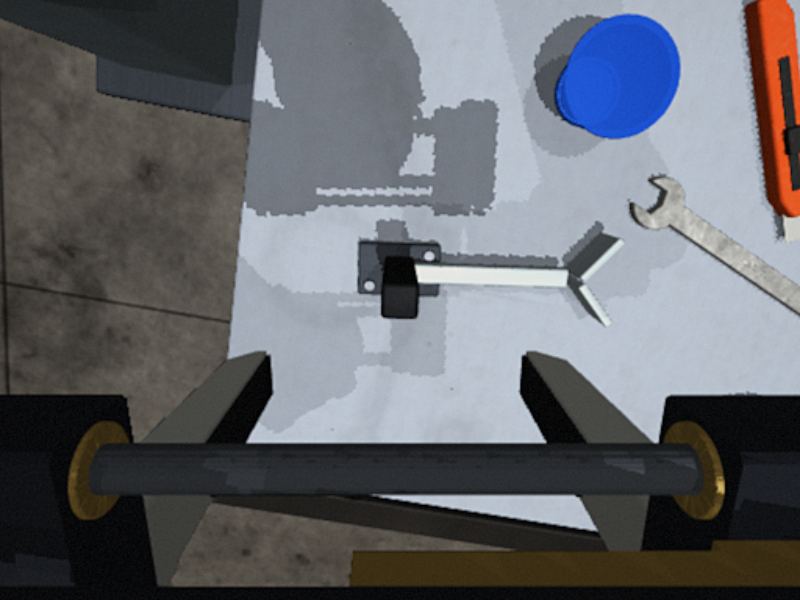

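Request:
step_arm:
  jaw: [100,100,100,100]
  travel:
    - [0.005,0.01,0.25]
    - [0.005,0.01,0.5]
    - [0.005,0.01,0.665]
    - [0.005,0.01,0.665]
  roll: [0,0,0,0]

```text
time_s: 4.9
tcp_pos: [0.4834, -0.2892, 0.0656]
tool_rot: [-2.009, -2.409, 0.0]
force: [-0.0, -0.2, 0.1]
opening: 1.0
grasp_force: 0.0
```

Request:
step_arm:
  jaw: [15,15,15,15,15]
  travel:
    - [0,0,0]
    - [0,0,0]
    - [0,0,0]
    - [0,0,0]
    - [0,0,0]
  roll: [0,0,0,0,0]
  newtons: 40

```text
time_s: 5.52
tcp_pos: [0.4843, -0.2906, 0.0675]
tool_rot: [2.014, 2.411, 0.0]
force: [0.0, 0.1, -0.1]
opening: 0.507
grasp_force: 0.0
```

Request:
step_arm:
  jaw: [15,15,15,15]
  travel:
    - [0,0,0]
    - [0,0,0]
    - [0,0,0]
    - [0,0,0]
  roll: [0,0,0,0]

```text
time_s: 6.02
tcp_pos: [0.4845, -0.2905, 0.0673]
tool_rot: [2.013, 2.411, 0.0]
force: [0.7, 0.8, -0.0]
opening: 0.234
grasp_force: 39.8
```

Request:
step_arm:
  jaw: [10,10,10,10,10]
  travel:
    - [0,0,-0.2]
    - [0,0,-0.43]
    - [0,0,-0.43]
    - [0,0,-0.43]
    - [0,0,-0.43]
  roll: [0,0,-0.058,-0.116,-0.174]

```text
time_s: 6.65
tcp_pos: [0.4832, -0.2901, 0.1526]
tool_rot: [-1.279, -2.867, 0.0]
force: [1.0, -0.9, -2.8]
opening: 0.234
grasp_force: 39.8
```

Request:
step_arm:
  jaw: [10,10,10,10,10]
  travel:
    - [0,0,0]
    - [0,0,0]
    - [0,0,0]
    - [0,0,0]
    - [0,0,0]
  roll: [-0.058,-0.116,-0.174,-0.232,-0.29]

```text
time_s: 7.28
tcp_pos: [0.483, -0.2904, 0.1524]
tool_rot: [0.112, -3.137, -0.001]
force: [0.9, 0.9, -3.0]
opening: 0.234
grasp_force: 39.8
```

Request:
step_arm:
  jaw: [10,10,10,10]
  travel:
    - [0,0,0]
    - [0,0,0]
    - [0,0,0]
    - [0,0,0]
  roll: [-0.058,-0.111,-0.111,-0.111]

```text
time_s: 7.78
tcp_pos: [0.4836, -0.2906, 0.1528]
tool_rot: [0.642, -3.074, -0.001]
force: [-0.3, -0.2, -3.1]
opening: 0.231
grasp_force: 39.8
```

Run:
```python
from h import *
go(.495,.0,.155,114);go(.495,.08,.155,114);go(.563,.089,.155,114)
f=manip.grab_frame('top');cv2.imwrite('pics/top2.png',cv2.resize(f['pixels'][150:300,118:468],None,fx=2.2,fy=2.2,interpolation=3))
```

```text
t 7.78 tcp [ 0.4836 -0.2906  0.1528] yhead 113.6 q [ 0.49  0.56  0.03  1.76 -0.02  0.83  2.5 ] TRAVEL [-0.634  1.309 -0.01 ] ROLL -0.0022
t 7.78 tcp [ 0.4836 -0.2906  0.1528] yhead 113.6 q [ 0.49  0.56  0.03  1.76 -0.02  0.83  2.5 ] TRAVEL [-0.794  1.675 -0.01 ] ROLL -0.0022
t 7.78 tcp [ 0.4836 -0.2906  0.1528] yhead 113.6 q [ 0.49  0.56  0.03  1.76 -0.02  0.83  2.5 ] TRAVEL [-1.124  1.58  -0.011] ROLL -0.0022
```

View pics/top2.png

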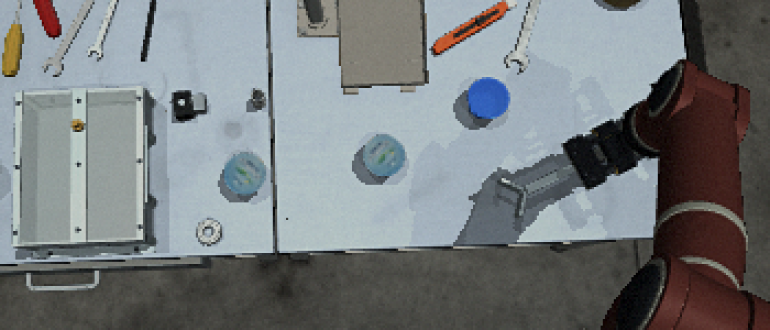

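Request:
step_arm:
  jaw: [10,10,10,10]
  travel:
    - [-0.12,0.25,0]
    - [-0.24,0.5,0]
    - [-0.36,0.75,0]
    - [-0.48,1.0,0]
  roll: [0,0,0,0]

```text
time_s: 8.32
tcp_pos: [0.4916, -0.0671, 0.1534]
tool_rot: [-0.644, 3.074, -0.001]
force: [0.8, 0.5, -2.5]
opening: 0.235
grasp_force: 39.8
```

Request:
step_arm:
  jaw: [10,10,10,10,10]
  travel:
    - [-0.15,0.23,0]
    - [-0.3,0.4,0]
    - [-0.5,0.51,0]
    - [-0.644,0.58,0]
    - [-0.644,0.58,0]
  roll: [0,0,0,0,0]

```text
time_s: 8.95
tcp_pos: [0.5638, 0.0929, 0.153]
tool_rot: [-0.652, 3.071, 0.002]
force: [-0.1, -0.1, -3.9]
opening: 0.235
grasp_force: 39.8
```

Run:
```python
from h import *
import pickle
go(.563,.089,.068,114)
f=wcam();pickle.dump(f,open('w4.pkl','wb'));im=cv2.resize(f['pixels'],(800,600));cv2.imwrite('pics/w4.png',im)
```

```text
t 8.95 tcp [0.5638 0.0929 0.153 ] yhead 114.0 q [-0.22  0.56  0.03  1.74 -0.02  0.84  1.81] TRAVEL [ 0.012 -0.017  0.425] ROLL -0.0001
```

View pics/w4.png

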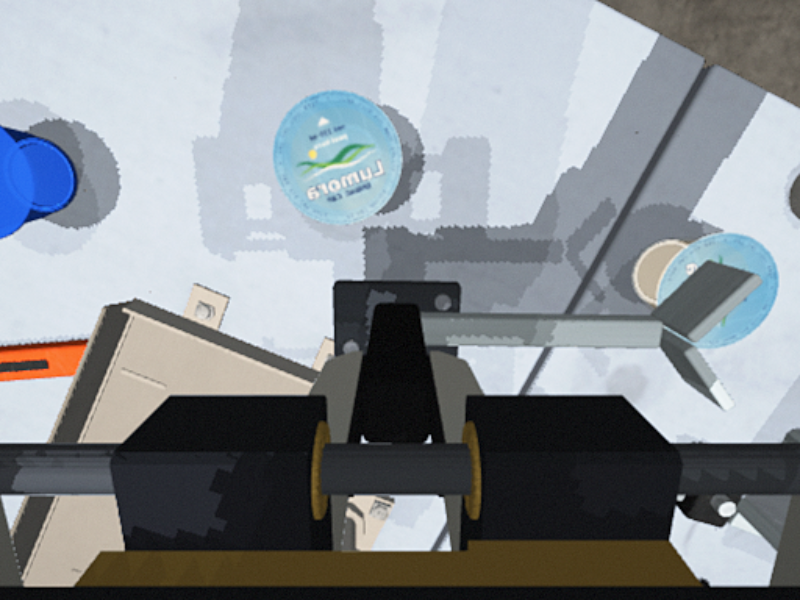

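Run:
```python
from h import *
import pickle
f=pickle.load(open('w4.pkl','rb'))
for n,u,v,z in(('A',718,291,.057),('B',338,157,.057),('apex',665,330,.022+.087)):
  print(n,ray(f,u*.64,v*.64,z).round(4))
print(proj(f,(.563-.132*np.sin(np.radians(24)),.092+.132*np.cos(np.radians(24)),.109))/.64)
A=np.array([.483,.258]);h=np.radians(114);d=np.array([np.cos(h),np.sin(h)])
print(A-d*.188)
```

```text
A [0.4832 0.2552 0.057 ]
B [0.5032 0.0326 0.057 ]
apex [0.5113 0.2051 0.109 ]
[681.07970192 332.58902135]
[0.55946649 0.08625345]
```

Run:
```python
from h import *
go(.5605,.082,.067,114)
```

```text
t 9.0 tcp [0.5625 0.0903 0.1528] yhead 113.8 q [-0.22  0.56  0.03  1.74 -0.02  0.84  1.81] TRAVEL [ 0.025 -0.034  0.429] ROLL -0.0009
```

Request:
step_arm:
  jaw: [10,10,10,10,10]
  travel:
    - [0.025,-0.034,0]
    - [0.025,-0.034,0.15]
    - [0.025,-0.034,0.3]
    - [0.025,-0.034,0.4]
    - [0.025,-0.034,0.428]
  roll: [0,0,0,0,0]

```text
time_s: 9.62
tcp_pos: [0.5589, 0.0785, 0.0672]
tool_rot: [0.641, -3.071, 0.002]
force: [-7.2, -1.6, 21.2]
opening: 0.237
grasp_force: 39.8
```

Run:
```python
from h import *
s=manip.get_state();print(s['force'])
# push A: next waypoints (cup position, heading): post=cup-0.171*d
def post(c,hd):
    h=np.radians(hd);return np.array(c)-.171*np.array([np.cos(h),np.sin(h)])
for c,hd in(((.483,.256),114),((.484,.30),108),((.486,.335),100),((.489,.36),90)):
    p=post(c,hd);print(c,hd,p.round(4));go(p[0],p[1],.067,hd)
```

```text
[-7.20473136 -1.55020569 21.16290315]
(0.483, 0.256) 114 [0.5526 0.0998]
t 9.62 tcp [0.5589 0.0785 0.0672] yhead 113.6 q [-0.19  0.68  0.02  1.83 -0.02  0.64  1.82] TRAVEL [-0.013  0.11   0.001] ROLL -0.0023
(0.484, 0.3) 108 [0.5368 0.1374]
t 9.62 tcp [0.5589 0.0785 0.0672] yhead 113.6 q [-0.19  0.68  0.02  1.83 -0.02  0.64  1.82] TRAVEL [-0.017  0.314  0.001] ROLL 0.0311
(0.486, 0.335) 100 [0.5157 0.1666]
t 9.62 tcp [0.5589 0.0785 0.0672] yhead 113.6 q [-0.19  0.68  0.02  1.83 -0.02  0.64  1.82] TRAVEL [0.022 0.49  0.001] ROLL 0.0755
(0.489, 0.36) 90 [0.489 0.189]
t 9.62 tcp [0.5589 0.0785 0.0672] yhead 113.6 q [-0.19  0.68  0.02  1.83 -0.02  0.64  1.82] TRAVEL [0.099 0.646 0.001] ROLL 0.1311
```

Request:
step_arm:
  jaw: [10,10,10,10,10]
  travel:
    - [0,0.03,-0.009]
    - [-0.01,0.07,-0.009]
    - [-0.013,0.11,-0.009]
    - [-0.014,0.14,-0.009]
    - [-0.015,0.17,-0.009]
  roll: [0,0,0,0,0]

```text
time_s: 10.25
tcp_pos: [0.5498, 0.1137, 0.0695]
tool_rot: [-0.647, 3.074, -0.0]
force: [-0.2, -0.1, -2.4]
opening: 0.234
grasp_force: 39.8
```

Run:
```python
from h import *
print(manip.get_state()['force'])
go(.5368,.1374,.068,108)
```

```text
[-0.21982447 -0.09491339 -2.40869277]
t 10.25 tcp [0.5498 0.1137 0.0695] yhead 113.8 q [-0.26  0.67  0.03  1.84 -0.03  0.63  1.77] TRAVEL [0.012 0.135 0.008] ROLL 0.0321
```

Request:
step_arm:
  jaw: [10,10,10,10,10]
  travel:
    - [0.006,0.07,0.002]
    - [0.012,0.135,0.002]
    - [0.025,0.2,0.002]
    - [0.038,0.255,0.002]
    - [0.051,0.311,0.002]
  roll: [0.016,0.032,0.049,0.063,0.076]

```text
time_s: 10.88
tcp_pos: [0.515, 0.1666, 0.069]
tool_rot: [0.274, -3.129, 0.0]
force: [0.7, 0.2, -3.6]
opening: 0.235
grasp_force: 39.8
```

Run:
```python
from h import *
import pickle
print(manip.get_state()['force'])
go(.489,.189,.068,90)
f=wcam();pickle.dump(f,open('w5.pkl','wb'));im=cv2.resize(f['pixels'],(800,600));cv2.imwrite('pics/w5.png',im)
```

```text
[ 0.67544105  0.17669244 -3.64261567]
t 10.88 tcp [0.515  0.1666 0.069 ] yhead 100.0 q [-0.42  0.65  0.1   1.9  -0.11  0.6   1.5 ] TRAVEL [0.108 0.133 0.005] ROLL 0.0556
```

View pics/w5.png

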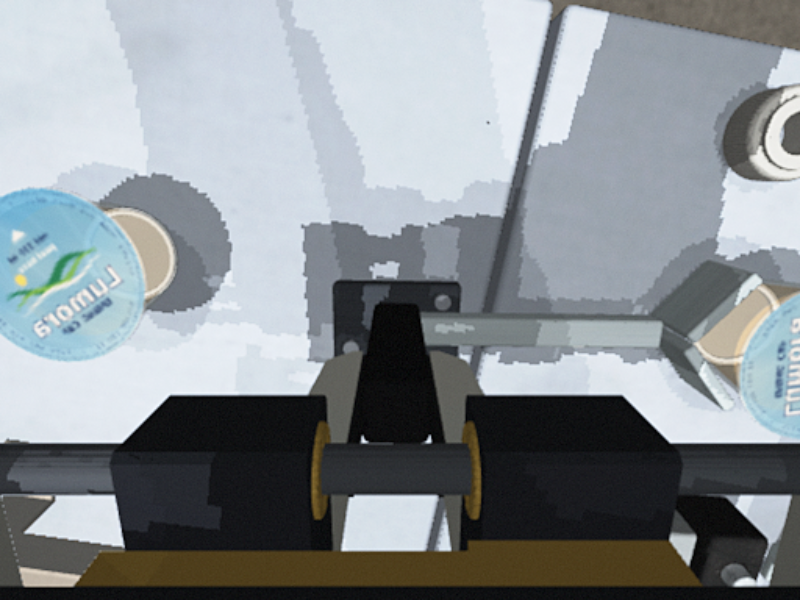

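Run:
```python
from h import *
import pickle
f=pickle.load(open('w1.pkl','rb'));ft=manip.grab_frame('top')
for u,v in((484,218),(508,337),(530,440),(606,187),(623,310),(638,418),(733,155),(741,282)):
  print(ray(f,u*.64,v*.64,.112).round(4))
print()
for u,v in((192,47),(183,125),(187,228),(103,45),(103,129),(102,216),(24,48),(20,133),(22,220)):
  print(ray(ft,118+u/2.9,180+v/2.9,.112).round(4))
def wire(f,xc,y0,org,sc,img):
    def p(x,y,z): return tuple(int(round(a)) for a in (proj(f,(xc+x,y0+y,z))-org)*sc)
    for w,h in((.044,.074),(.061,.091)):
        q=[p(-w,-.002,0),p(-w,-.002,h),p(w,-.002,h),p(w,-.002,0)]
        cv2.polylines(img,[np.array(q)],False,(0,0,255) if w<.05 else (0,255,0),1,cv2.LINE_AA)
    for x in(-.115,0,.115): cv2.line(img,p(x,0,.111),p(x,.2,.111),(255,0,255),1)
a=cv2.imread('pics/scene1.png');fs=manip.grab_frame('scene')
out=np.zeros((600,800,3),np.uint8)
def crop(im,f,o,sz,sc,at):
    c=cv2.resize(im[o[1]:o[1]+sz[1],o[0]:o[0]+sz[0]],None,fx=sc,fy=sc,interpolation=2)
    d=c.copy();wire(f,.495,.404,np.array(o),sc,d)
    H,W=c.shape[:2];out[at[1]:at[1]+H,at[0]:at[0]+W]=c;out[at[1]+H:at[1]+2*H,at[0]:at[0]+W]=d
crop(a,fs,(160,145),(80,60),5,(0,0))
crop(f['pixels'],f,(285,75),(80,60*5//5),5,(400,0))
cv2.imwrite('pics/fit.png',out)
```

```text
[0.4019 0.4127 0.112 ]
[0.5018 0.4131 0.112 ]
[0.6004 0.4145 0.112 ]
[0.4015 0.5066 0.112 ]
[0.5015 0.5075 0.112 ]
[0.6018 0.5085 0.112 ]
[0.4012 0.601  0.112 ]
[0.5009 0.6014 0.112 ]

[0.5929 0.404  0.112 ]
[0.5003 0.4147 0.112 ]
[0.3813 0.4103 0.112 ]
[0.5996 0.5092 0.112 ]
[0.4993 0.5078 0.112 ]
[0.3988 0.5076 0.112 ]
[0.5997 0.6025 0.112 ]
[0.4986 0.6043 0.112 ]
[0.398  0.5991 0.112 ]
```

View pics/fit.png

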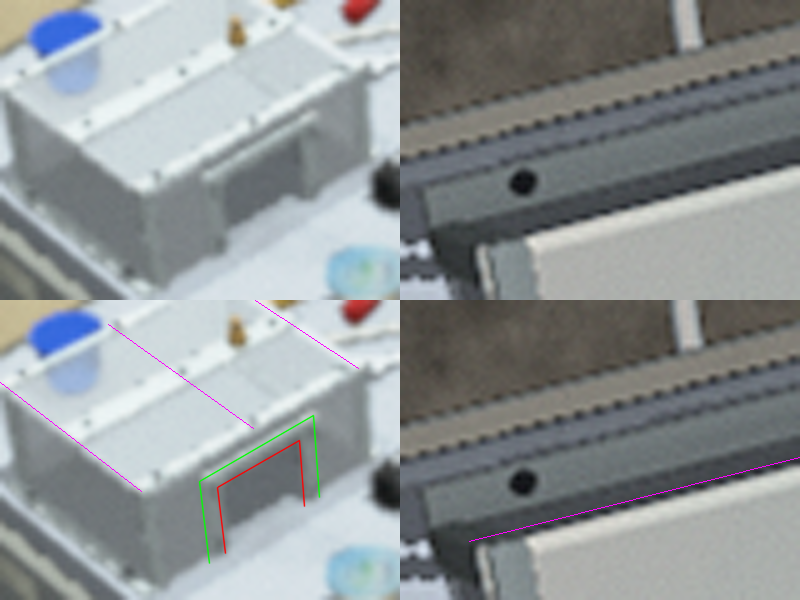

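```bash
cat >> h.py <<'E'
def lids(name,show=True):
    f=manip.grab_frame(name) if isinstance(name,str) else name
    hsv=cv2.cvtColor(f['pixels'],cv2.COLOR_BGR2HSV)
    m=cv2.inRange(hsv,(80,50,70),(104,190,255));m=cv2.morphologyEx(m,cv2.MORPH_CLOSE,np.ones((3,3)))
    n,_,st,ce=cv2.connectedComponentsWithStats(m)
    for i in range(1,n):
        if st[i,4]>60:
            x,y,w,h=st[i,:4];p=ray(f,x+w/2-.5,y+h/2-.5,.053)
            if .35<p[0]<.7 and -.2<p[1]<.65: print('lid',p[:2].round(4),(w,h),st[i,4])
def post(c,hd):
    h=np.radians(hd);return np.array(c)-.171*np.array([np.cos(h),np.sin(h)])
def to(c,hd,z=.069): p=post(c,hd);go(p[0],p[1],z,hd)
E
python3 - <<'E'
from h import *
f=dict(manip.grab_frame('top'));lids(f)
f['pixels']=cv2.imread('pics/top1.png');lids(f)
lids('scene')
to((.4853,.335),86);to((.4853,.335),72)
E
```

```text
lid [0.503  0.0363] (np.int32(20), np.int32(20)) 289
lid [0.4834 0.3396] (np.int32(20), np.int32(20)) 297
lid [0.5047 0.0344] (np.int32(19), np.int32(19)) 289
lid [0.4837 0.2588] (np.int32(20), np.int32(20)) 294
lid [0.486  0.3524] (np.int32(13), np.int32(9)) 71
lid [0.5022 0.0289] (np.int32(16), np.int32(10)) 81
t 11.12 tcp [0.5158 0.1658 0.0691] yhead 100.1 q [-0.42  0.65  0.1   1.9  -0.11  0.6   1.5 ] TRAVEL [0.21  0.03  0.001] ROLL 0.0783
t 11.12 tcp [0.5158 0.1658 0.0691] yhead 100.1 q [-0.42  0.65  0.1   1.9  -0.11  0.6   1.5 ] TRAVEL [0.405 0.105 0.   ] ROLL 0.1561
```

Request:
step_arm:
  jaw: [10,10,10,10]
  travel:
    - [0.105,0.01,0]
    - [0.21,0.03,0]
    - [0.307,0.064,0]
    - [0.405,0.105,0]
  roll: [0.039,0.078,0.117,0.156]

```text
time_s: 11.62
tcp_pos: [0.4321, 0.172, 0.0692]
tool_rot: [0.499, 3.101, 0.0]
force: [-0.5, 1.1, -3.5]
opening: 0.238
grasp_force: 39.8
```

Run:
```python
from h import *
lids('top'); to((.498,.362),72);to((.498,.362),80);to((.4995,.364),90.4)
```

```text
lid [0.5029 0.0345] (np.int32(19), np.int32(20)) 293
lid [0.4852 0.3413] (np.int32(19), np.int32(19)) 292
t 11.68 tcp [0.4277 0.1729 0.0688] yhead 71.7 q [-0.59  0.58  0.24  2.11 -0.28  0.48  1.11] TRAVEL [-0.041  0.153 -0.001] ROLL -0.0016
t 11.68 tcp [0.4277 0.1729 0.0688] yhead 71.7 q [-0.59  0.58  0.24  2.11 -0.28  0.48  1.11] TRAVEL [-0.16   0.162 -0.002] ROLL -0.046
t 11.68 tcp [0.4277 0.1729 0.0688] yhead 71.7 q [-0.59  0.58  0.24  2.11 -0.28  0.48  1.11] TRAVEL [-0.315  0.21  -0.003] ROLL -0.1038
```

Request:
step_arm:
  jaw: [10,10,10,10,10]
  travel:
    - [-0.02,0.06,0]
    - [-0.035,0.11,0]
    - [-0.045,0.153,0]
    - [-0.16,0.162,0]
    - [-0.23,0.18,0]
  roll: [0,0,0,-0.046,-0.073]

```text
time_s: 12.3
tcp_pos: [0.4891, 0.1926, 0.0691]
tool_rot: [0.129, 3.137, 0.0]
force: [0.0, -0.4, -3.0]
opening: 0.236
grasp_force: 39.8
```

Run:
```python
from h import *
lids('top');to((.5,.364),90.4)
```

```text
lid [0.5047 0.0344] (np.int32(19), np.int32(19)) 286
lid [0.5007 0.3728] (np.int32(19), np.int32(19)) 291
t 12.35 tcp [0.4916 0.1922 0.0693] yhead 85.3 q [-0.54  0.64  0.18  1.94 -0.2   0.57  1.27] TRAVEL [-0.047  0.008  0.002] ROLL -0.0283
```

Request:
step_arm:
  jaw: [10,10,10]
  travel:
    - [-0.025,0.005,0]
    - [-0.045,0.008,0]
    - [-0.045,0.008,0]
  roll: [-0.015,-0.028,-0.028]

```text
time_s: 12.72
tcp_pos: [0.496, 0.1937, 0.069]
tool_rot: [0.005, -3.142, -0.0]
force: [-0.1, 0.1, -2.1]
opening: 0.232
grasp_force: 39.8
```

Run:
```python
from h import *
lids('top');go(.5005,.205,.069,90.4);go(.5,.358,.069,90.4)
```

```text
lid [0.5047 0.0344] (np.int32(19), np.int32(19)) 286
lid [0.5007 0.3728] (np.int32(19), np.int32(19)) 294
t 12.78 tcp [0.4956 0.1936 0.069 ] yhead 90.2 q [-0.52  0.64  0.16  1.93 -0.17  0.59  1.33] TRAVEL [-0.025  0.057 -0.   ] ROLL -0.0012
t 12.78 tcp [0.4956 0.1936 0.069 ] yhead 90.2 q [-0.52  0.64  0.16  1.93 -0.17  0.59  1.33] TRAVEL [-0.025  0.822 -0.   ] ROLL -0.0012
```

Request:
step_arm:
  jaw: [10,10,10,10,10]
  travel:
    - [-0.025,0.03,0]
    - [-0.025,0.09,0]
    - [-0.025,0.16,0]
    - [-0.025,0.23,0]
    - [-0.025,0.28,0]
  roll: [-0.001,-0.001,-0.001,-0.001,-0.001]

```text
time_s: 13.4
tcp_pos: [0.5003, 0.2513, 0.069]
tool_rot: [0.013, -3.141, -0.001]
force: [0.4, 0.3, -3.6]
opening: 0.235
grasp_force: 39.8
```

Run:
```python
from h import *
lids('top');go(.4998,.358,.069,90.4)
```

```text
lid [0.5029 0.0345] (np.int32(19), np.int32(20)) 290
lid [0.5001 0.4448] (np.int32(8), np.int32(17)) 61
lid [0.4983 0.4027] (np.int32(6), np.int32(17)) 68
t 13.45 tcp [0.5003 0.253  0.069 ] yhead 90.6 q [-0.61  0.67  0.17  1.85 -0.18  0.64  1.24] TRAVEL [-0.003  0.525  0.001] ROLL 0.0008
```

Request:
step_arm:
  jaw: [10,10,10,10,10]
  travel:
    - [0,0.06,0]
    - [0,0.12,0]
    - [0,0.18,0]
    - [0,0.24,0]
    - [0,0.3,0]
  roll: [0,0,0,0,0]

```text
time_s: 14.08
tcp_pos: [0.5003, 0.3103, 0.069]
tool_rot: [0.01, -3.141, 0.0]
force: [-0.1, -0.7, -3.5]
opening: 0.235
grasp_force: 39.8
```

Request:
step_arm:
  jaw: [10,10,10,10,10]
  travel:
    - [0,0.06,0]
    - [0,0.12,0]
    - [0,0.17,0]
    - [0,0.21,0]
    - [0,0.22,0]
  roll: [0,0,0,0,0]

```text
time_s: 14.7
tcp_pos: [0.5, 0.3542, 0.069]
tool_rot: [0.011, -3.141, -0.0]
force: [0.2, -1.0, -2.5]
opening: 0.236
grasp_force: 39.8
```

Run:
```python
from h import *
lids('top');lids('scene');go(.5005,.358,.069,90.4)
```

```text
lid [0.5029 0.0345] (np.int32(19), np.int32(20)) 290
lid [0.5007 0.5485] (np.int32(7), np.int32(17)) 73
lid [0.5027 0.0321] (np.int32(17), np.int32(11)) 98
t 14.8 tcp [0.5    0.3536 0.069 ] yhead 90.4 q [-0.77  0.73  0.19  1.7  -0.19  0.73  1.1 ] TRAVEL [-0.002  0.022 -0.   ] ROLL -0.0002
```

Request:
step_arm:
  jaw: [10,10,10,10,10]
  travel:
    - [0,-0.1,0]
    - [0,-0.25,0]
    - [0,-0.45,0]
    - [0,-0.65,0]
    - [0,-0.76,0]
  roll: [0,0,0,0,0]

```text
time_s: 15.42
tcp_pos: [0.5011, 0.1958, 0.0694]
tool_rot: [0.001, -3.141, 0.005]
force: [-0.3, -0.2, -2.6]
opening: 0.235
grasp_force: 39.8
```

Request:
step_arm:
  jaw: [10,10,10,10,10]
  travel:
    - [0,-0.02,-0.2]
    - [0,-0.03,-0.42]
    - [0,-0.2,-0.43]
    - [0,-0.4,-0.43]
    - [0,-0.6,-0.43]
  roll: [0,0,0,0,0]

```text
time_s: 16.05
tcp_pos: [0.5011, 0.0781, 0.1554]
tool_rot: [-0.007, 3.141, -0.002]
force: [-0.6, -0.4, -3.5]
opening: 0.233
grasp_force: 39.8
```

Request:
step_arm:
  jaw: [10,10,10,10,10]
  travel:
    - [0,-0.25,0]
    - [0,-0.5,0]
    - [0,-0.75,0]
    - [0,-1.0,0]
    - [0,-1.0,0]
  roll: [0,0,0,0,0]

```text
time_s: 16.68
tcp_pos: [0.5009, -0.1267, 0.1555]
tool_rot: [0.01, 3.142, -0.008]
force: [-0.6, 0.5, -3.8]
opening: 0.238
grasp_force: 39.8
```

Request:
step_arm:
  jaw: [10,10,10]
  travel:
    - [-0.01,-0.25,0]
    - [-0.017,-0.25,0]
    - [-0.017,-0.25,0]
  roll: [0,0,0]

```text
time_s: 17.05
tcp_pos: [0.5059, -0.1684, 0.155]
tool_rot: [0.008, -3.141, -0.001]
force: [-0.9, -0.1, -2.6]
opening: 0.234
grasp_force: 39.8
```

Run:
```python
from h import *
lids('top');go(.5035,-.155,.069,90.4)
```

```text
lid [0.5029 0.0345] (np.int32(19), np.int32(20)) 292
t 17.1 tcp [ 0.5061 -0.1675  0.1549] yhead 90.4 q [ 0.15  0.52  0.19  1.85 -0.13  0.79  1.99] TRAVEL [0.012 0.062 0.43 ] ROLL -0.0
```

Request:
step_arm:
  jaw: [10,10,10,10]
  travel:
    - [0.012,0.02,0.15]
    - [0.012,0.02,0.3]
    - [0.012,0.02,0.4]
    - [0.012,0.02,0.429]
  roll: [0,0,0,0]

```text
time_s: 17.6
tcp_pos: [0.5035, -0.1628, 0.0682]
tool_rot: [0.013, -3.139, -0.002]
force: [0.4, 0.3, -2.4]
opening: 0.236
grasp_force: 39.8
```

Request:
step_arm:
  jaw: [10,10,10,10,10]
  travel:
    - [0,0.06,0]
    - [0,0.12,0]
    - [0,0.19,0]
    - [0,0.26,0]
    - [0,0.33,0]
  roll: [0,0,0,0,0]

```text
time_s: 18.23
tcp_pos: [0.5041, -0.0974, 0.0695]
tool_rot: [-0.011, 3.141, -0.0]
force: [0.2, 0.0, -3.0]
opening: 0.233
grasp_force: 39.8
```

Run:
```python
from h import *
lids('top');go(.501,.18,.069,90.4)
```

```text
lid [0.5028 0.0751] (np.int32(20), np.int32(19)) 274
lid [0.4989 0.5485] (np.int32(7), np.int32(16)) 64
t 18.27 tcp [ 0.504  -0.0944  0.0693] yhead 90.6 q [ 0.03  0.62  0.17  1.98 -0.19  0.56  1.91] TRAVEL [0.002 1.372 0.005] ROLL 0.0009
```

Request:
step_arm:
  jaw: [10,10,10,10,10]
  travel:
    - [0,0.08,0]
    - [0,0.16,0]
    - [0,0.24,0]
    - [0,0.32,0]
    - [0,0.4,0]
  roll: [0,0,0,0,0]

```text
time_s: 18.9
tcp_pos: [0.5034, -0.0173, 0.0692]
tool_rot: [0.01, -3.141, -0.0]
force: [0.2, -0.6, -2.5]
opening: 0.235
grasp_force: 39.8
```

Request:
step_arm:
  jaw: [10,10,10,10,10]
  travel:
    - [0,0.08,0]
    - [0,0.16,0]
    - [0,0.24,0]
    - [0,0.32,0]
    - [0,0.4,0]
  roll: [0,0,0,0,0]

```text
time_s: 19.52
tcp_pos: [0.5029, 0.0626, 0.0692]
tool_rot: [0.01, -3.141, 0.0]
force: [-0.5, -0.4, -3.3]
opening: 0.232
grasp_force: 39.8
```

Request:
step_arm:
  jaw: [10,10,10,10,10]
  travel:
    - [0,0.08,0]
    - [0,0.16,0]
    - [0,0.24,0]
    - [0,0.32,0]
    - [0,0.4,0]
  roll: [0,0,0,0,0]

```text
time_s: 20.15
tcp_pos: [0.5024, 0.1425, 0.0692]
tool_rot: [0.01, -3.141, 0.0]
force: [0.1, -0.4, -2.9]
opening: 0.233
grasp_force: 39.8
```

Run:
```python
from h import *
lids('top');go(.5005,.285,.069,90.4)
```

```text
lid [0.5019 0.3165] (np.int32(19), np.int32(19)) 287
lid [0.5007 0.5485] (np.int32(7), np.int32(17)) 82
t 20.2 tcp [0.5023 0.146  0.0691] yhead 90.6 q [-0.47  0.64  0.22  1.95 -0.24  0.58  1.5 ] TRAVEL [0.002 0.695 0.003] ROLL 0.001
```

Request:
step_arm:
  jaw: [10,10,10,10,10]
  travel:
    - [0,0.07,0]
    - [0.002,0.14,0]
    - [0.002,0.21,0]
    - [0.002,0.28,0]
    - [0.002,0.35,0]
  roll: [0,0,0,0,0]

```text
time_s: 20.82
tcp_pos: [0.5015, 0.2125, 0.0692]
tool_rot: [0.01, -3.141, 0.0]
force: [0.9, -0.0, -2.5]
opening: 0.234
grasp_force: 39.8
```

Request:
step_arm:
  jaw: [10,10,10,10,10]
  travel:
    - [0,0.07,0]
    - [0,0.14,0]
    - [0,0.21,0]
    - [0,0.27,0]
    - [0,0.32,0]
  roll: [0,0,0,0,0]

```text
time_s: 21.45
tcp_pos: [0.5011, 0.2763, 0.0692]
tool_rot: [0.01, -3.141, 0.0]
force: [-0.9, 0.3, -2.8]
opening: 0.232
grasp_force: 39.8
```

Request:
step_arm:
  jaw: [10,10]
  travel:
    - [0,0.02,0]
    - [0,0.02,0]
  roll: [0,0]

```text
time_s: 21.7
tcp_pos: [0.5011, 0.2797, 0.0692]
tool_rot: [0.01, -3.141, -0.0]
force: [-0.6, 0.2, -2.5]
opening: 0.235
grasp_force: 39.8
```

Run:
```python
from h import *
lids('top');go(.5005,.285,.069,90.4)
```

```text
lid [0.5007 0.5485] (np.int32(7), np.int32(17)) 76
t 21.75 tcp [0.5013 0.2792 0.0692] yhead 90.3 q [-0.71  0.7   0.26  1.81 -0.26  0.67  1.28] TRAVEL [0.004 0.029 0.001] ROLL -0.0003
```

Request:
step_arm:
  jaw: [10,10,10]
  travel:
    - [0,0.025,0]
    - [0,0.045,0]
    - [0,0.045,0]
  roll: [0,0,0]

```text
time_s: 22.12
tcp_pos: [0.5011, 0.289, 0.0692]
tool_rot: [-0.011, 3.141, 0.001]
force: [-0.3, -0.3, -3.7]
opening: 0.233
grasp_force: 39.8
```

Request:
step_arm:
  jaw: [10,10,10,10,10]
  travel:
    - [0,-0.08,0]
    - [0,-0.2,0]
    - [0,-0.35,0]
    - [0,-0.5,0]
    - [0,-0.55,0]
  roll: [0,0,0,0,0]

```text
time_s: 22.75
tcp_pos: [0.502, 0.1746, 0.0695]
tool_rot: [0.002, -3.142, 0.003]
force: [0.6, -0.4, -2.5]
opening: 0.233
grasp_force: 39.8
```

Run:
```python
from h import *
lids('top');lids('scene');go(.5005,.18,.067,90.4)
f=manip.grab_frame('top')
# lid colour profile along hood axis x=.5
for x in(.475,.49,.505,.52):
  print(x,[''.join('T' if 75<h<106 and s>45 else '.' for h,s in [cv2.cvtColor(f['pixels'][None,None,int(round(v)),int(round(u))],cv2.COLOR_BGR2HSV)[0,0,:2] for u,v in [proj(f,(x,y,.055))]]) for y in np.arange(.40,.60,.005)])
```

```text
lid [0.499  0.5502] (np.int32(8), np.int32(18)) 83
lid [0.4918 0.4589] (np.int32(16), np.int32(14)) 61
t 22.85 tcp [0.5021 0.1767 0.0695] yhead 90.2 q [-0.53  0.65  0.23  1.93 -0.25  0.6   1.44] TRAVEL [0.008 0.016 0.012] ROLL -0.0012
0.475 ['.', '.', '.', '.', '.', '.', '.', '.', '.', 'T', 'T', 'T', 'T', 'T', 'T', 'T', 'T', '.', '.', '.', '.', '.', '.', '.', '.', '.', '.', '.', 'T', 'T', 'T', '.', '.', '.', '.', '.', '.', '.', '.', '.']
0.49 ['.', '.', '.', '.', '.', '.', '.', 'T', '.', '.', '.', '.', '.', '.', 'T', '.', '.', '.', '.', '.', '.', '.', 'T', '.', '.', '.', '.', '.', '.', 'T', '.', 'T', 'T', '.', '.', '.', '.', '.', '.', '.']
0.505 ['.', '.', '.', '.', '.', '.', '.', 'T', 'T', '.', '.', '.', '.', '.', '.', '.', '.', '.', '.', '.', '.', '.', '.', '.', '.', 'T', '.', '.', '.', '.', 'T', 'T', 'T', '.', '.', '.', '.', '.', '.', '.']
0.52 ['.', '.', '.', '.', '.', '.', '.', '.', '.', '.', '.', '.', '.', '.', '.', '.', '.', '.', '.', '.', '.', '.', '.', '.', '.', '.', '.', '.', 'T', 'T', 'T', 'T', '.', '.', '.', '.', '.', '.', '.', '.']
```

Request:
step_arm:
  jaw: [10,10]
  travel:
    - [0,0,0.007]
    - [0,0,0.01]
  roll: [0,0]

```text
time_s: 23.15
tcp_pos: [0.5016, 0.1801, 0.0672]
tool_rot: [0.013, -3.141, -0.002]
force: [-0.3, 1.7, 2.0]
opening: 0.229
grasp_force: 39.8
```

Request:
step_arm:
  jaw: [40,70,100,100,100]
  travel:
    - [0,0,0]
    - [0,0,0]
    - [0,0,0]
    - [0,0,0]
    - [0,0,0]
  roll: [0,0,0,0,0]

```text
time_s: 23.78
tcp_pos: [0.5019, 0.1784, 0.0673]
tool_rot: [-0.01, 3.142, -0.0]
force: [-0.2, 0.3, -0.8]
opening: 0.724
grasp_force: 0.0
```

Request:
step_arm:
  jaw: [100,100,100,100,100]
  travel:
    - [0,0,0]
    - [0,0,0]
    - [0,0,-0.15]
    - [0,0,-0.4]
    - [0,0,-0.65]
  roll: [0,0,0,0,0]

```text
time_s: 24.4
tcp_pos: [0.5015, 0.1783, 0.1984]
tool_rot: [0.01, -3.141, 0.001]
force: [0.2, 0.2, 0.3]
opening: 0.998
grasp_force: 0.0
```

Request:
step_arm:
  jaw: [100,100,100]
  travel:
    - [0,0,-0.25]
    - [0,0,-0.25]
    - [0,0,-0.25]
  roll: [0,0,0]

```text
time_s: 24.78
tcp_pos: [0.5011, 0.1784, 0.2466]
tool_rot: [0.01, -3.14, 0.0]
force: [0.5, 1.0, -0.3]
opening: 1.003
grasp_force: 0.0
```

Run:
```python
from h import *
lids('top');lids('scene')
s=manip.get_state();print(s['tcp_pos'],s['force'],s['time_s'])
f=wcam()
# post top: dark blob near expected projection
g=cv2.cvtColor(f['pixels'],cv2.COLOR_BGR2GRAY)
for z in(.1,.01): print(proj(f,(.502,.1767,z)))
u,v=proj(f,(.502,.1767,.1)).astype(int);print(g[v-20:v+21:5,u-30:u+31:5])
```

```text
lid [0.499  0.5502] (np.int32(8), np.int32(18)) 71
[0.50068986 0.1782372  0.24562118] [-0.71908926  0.36338156  0.10281423] 24.875
[252.40049619 183.24681622]
[252.68140704 167.3960891 ]
[[185 188  76  60  56  11   1  10   0  80  77  65  52]
 [184 185  76  67  52   0   3   1   3 110 112  93 200]
 [186 184  70 132  59   8   8   8   0 105 174 174 182]
 [185 187  72 131  59   6   8   2  14  66  57  43 164]
 [183 185 181 186 188   5  11   9   4 189 177 128 161]
 [184 181 182 184 186   7  11  12  13 173 171 131 174]
 [183 182 184 187 184 174 180 180 181 172 172 128 175]
 [183 182 185 186 184 166 170 168 170 168 171 131 173]
 [181 181 180 187 183 188 168 169 172 167 171 123 173]]
```

Run:
```python
from h import *
lids(wcam())
f=manip.grab_frame('top')
for x in(.47,.475,.48,.5,.525,.53):
  r=[tuple(cv2.cvtColor(f['pixels'][None,None,int(round(v)),int(round(u))],cv2.COLOR_BGR2HSV)[0,0,:2]) for u,v in [proj(f,(x,y,.055)) for y in np.arange(.40,.60,.005)]]
  print(x,''.join('T' if 75<h<106 and s>30 else '.' for h,s in r))
```

```text
lid [0.4845 0.4713] (np.int32(16), np.int32(27)) 258
lid [0.5009 0.4434] (np.int32(15), np.int32(48)) 278
0.47 TT.........TTTT.............TT..........
0.475 TTT......TTTTTTTTT..........TTTT........
0.48 .TT....TTTTTTTTTTT...TT.....TTTT........
0.5 TT.....TTT.TT..T..T..TT.....TTTTT.......
0.525 TTT......TT.TTTT......T.....TTT.........
0.53 TTT.......TTTTTT............TT..........
```

```bash
python3 -c "
from station import manip
print(manip.finish_job())"
```

```text
the job is handed in; nothing more can be done
None
```

The job is handed in at about 25 s on the robot's clock, but no verdict came back: by my last camera measurements both cups stand inside the hood about 56 and 120 mm behind the port plane, and the fork stands released with its front about 70 mm in front of it.

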